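# Set the locking speed dial of a tube roller mixer

### The arm

A 6-joint arm with a two-finger parallel gripper is mounted at the origin on the work surface. World frame = base frame: x ahead of the robot, y to its left, z up, the work surface at z = 0. Lengths are in m, angles in degrees, forces in N, time in s.
With the tool pointing down it reaches from about 0.275 to 1 m from the base axis. Payload 8.4 kg.
Tool frame: the origin (TCP) lies between the finger pads; the fingertips stand r.nose_length ahead of it and the grasp point (between the pads) lies 2 mm behind it (r.nose_length is the distance from the TCP to the fingertips, in m); z points along the fingers, y is the line along which they close (so a half turn about z gives the same grasp; the last joint's range is limited). The gripper opens to 85 mm and grips with 20 to 120 N. Pads are 22 mm wide; open, the fingers measure 114 mm over their backs; the gripper's body (76 mm by 85 mm) begins 54 mm behind the grasp point. The pads swing forward as they close: fully open they stand 13 mm farther back than shut.
Start: joints at [-65.684, 20.225, 93.587, -0, 66.188, -0.138], TCP at [0.259, -0.569, 0.248] pointing down, gripper open.
Joint ranges: [-150.9, 150.9], [-52.94, 120.26], [3.33, 152.33], [-74.26, 254.26], [0, 154.13], [-172.89, 172.89]. Speed limits (degrees/s): [127.2, 127.2, 159.86, 180, 180, 180].

### API

Orientations are given as [roll, pitch, yaw] about the fixed x, y, z axes, in that order (R = Rz(yaw) Ry(pitch) Rx(roll)).
In Python, from rig import r, optics, finder gives the robot as it stands.
- The arm moves only by the tool apply_moves, never from a script. Its argument "steps" is a list of rows, each an object with "dp": the shift along the tool's x, y, z in cm, a list of three; "spin": the turn about the tool's z in rad. A call has 1 to 5 rows; each row shifts and turns the commanded pose from where the row before left it, along the tool's axes as they then stand; what a row does not reach is not made up. A row lasts 1/10 s, in which the tool goes at most 50 mm and 8.59 degrees, less where a joint would pass 70% of its speed; a pose out of reach is approached as far as the arm can. A call with a gripper value outside its range is refused whole. "gripper" is the gripper command: -1 is shut, 1 is fully open, values between are in proportion, set as the call begins (left out, the last holds). The fingers move at their own pace and stop on an object; the grip force is fixed at half the most. Time passes only in rows, so rows that do not move let the fingers close. It gives the time, the measured TCP pose, the force, the opening and the grip force at its end, in the units of the state.
- r.observe(): the state, without advancing time (a new reading comes with each control period).
- optics.grab_frame(name): name is "scene" or "side" or "wrist"; returns the picture (384x512x3 uint8, blue, green, red); there is no depth.
- optics.camera_model(name): a dict with "fovy" (degrees; the focal length in pixels is half the picture's height over the tangent of half this angle, whatever the lens; pixels are square), "cx", "cy" (the principal point, pixels), "world_to_cam" (4x4, takes a point from world to camera coordinates). Camera axes: x right, y down, z forward; pixel columns grow to the right and rows downward; lengths in m; the calibration is good to about 2 mm. The wrist camera is an equidistant fisheye: a pixel r from the principal point sees the ray r / f radians off the axis. A picture is of the moment at which its call begins: read the wrist's pose just before it. camera_model takes no time and is no camera call; for the wrist camera it gives the pose at the moment of the call.
- r.close_job(): hands the job in; it is judged then, once.
Trained networks look in the newest picture that a camera, given by its name, has taken for a name from the list of things; names that differ only in an ending like _2 or _b are one class to them, and where a whole thing is asked for, a point or a joint stands for the part that bears it (a point fixed in the world has none). Each returns a list of dicts, best first, with "confidence" (0 to 1); they miss things now and then, are a little off and sometimes report something else, mostly with a low value. They report only what shows in the picture. A call takes as long as a camera call.
- finder.cut_out(thing, camera): "region" (384x512 bool, what is visible of it) and "box" ([left, top, width, height] in pixels, round what is visible of it).
- finder.place_of(thing, camera): "centre" ([column, row] in pixels: a listed point, or the origin of a listed thing).
The state is a dict: "time_s": time; "joint_positions": joint angles; "joint_velocities": joint speeds; "effort": joint torques, N m; "tcp_pos": TCP position; "tool_rot": TCP orientation; "contact_force": force on the tool from outside, world axes, zero at the start; "wrist_torque": the same for the moment, N m; "grip_width": finger opening in m; "gripper_force": force on a finger pad.
Only numpy, scipy, OpenCV 4.12 (cv2) and the standard library are available. Lean on these libraries where they do the work, as an engineer would, in place of code of your own. Each camera call takes 0.05 s, during which the arm holds its last target. There are 200 camera calls.

### The job

Set the speed of the tube roller mixer to 6: lift its locking dial all the way up until it stops, turn it click by click until its white pointer stands at mark 6 (six clicks up from the dial's stop at 0), then press it fully home so that it locks, and let go. Work with a light hand: the mixer must stay on its feet where it is, not tipped or lifted by the pull nor leaned on with more than 30 N, and the tubes on its rollers and the things beside it must stay where they are.

Things in the scene. Friction and masses are not known exactly. Their poses are not given: they have to be found in the camera images.
- mixer: Tube roller mixer standing loose on rubber feet: white housing 220 (x) x 370 (y) x 102 mm, about 2.9 kg. Origin: centre of its underside, z up; its front is its -x side. Grey rollers fill its +y part. The flat control deck is the part from y = -185 to -54 mm, 85 mm above the bench, with the dial, its scale and a low rocker switch near the front edge.
- dial_axis (a point): Deck surface on the dial's axis, (-10, -120, 85) mm in the mixer's frame, fixed to the mixer. The dial there is a round black fluted knob, 40 mm across, 37 mm tall, sides upright, with a white line on top and a white pointer at its foot. Its top is 38 mm above the deck when home, 46 mm when up against its firm stop; it starts 0 to 2.5 mm above home. A cheek 17 mm higher than the deck starts 66 mm off on the +y side.
- mark_0 (a point): Point on the deck 22 mm from the dial's axis, where the pointer's tip is at mark 0. The scale has 11 dark marks, 0 to 10, clockwise from above, 24 to 37 mm out; 0, 5 and 10 are longer, 0 has a dot. One mark is one click, 24 degrees (0.419 rad). The dial has firm stops at 0 and 10. It starts at a mark from 0 to 3; its angle and height are not measured: see or feel them.
- mark_6 (a point): The same point for mark 6, six clicks clockwise from the stop at 0. A sprung roller holds the dial at each mark: turning it takes up to about 0.2 N m before a click, and it pulls ahead with 0.1 N m after. Sliding it up or down takes about 5 N and it stays where left. Less than 4.5 mm above home a pin locks it against turning; between marks it cannot be pressed home.
- table: The bench, its top at z = 0.
- tube0_c (a point): Middle of a capped sample tube, 13 x 75 mm, lying loose between two rollers of the mixer; leave it there.
- tube1_c (a point): Middle of a second such tube on the rollers; leave it there.
- rack: Steel rack 110 x 220 mm full of standing tubes, 80 mm high, loose on the bench; origin at the centre of its underside. Leave alone.
- spray: Plastic bottle, 68 mm in diameter, 170 mm tall, standing loose on the bench; origin at the centre of its underside. Leave alone.

How it is judged (in metres and radians):
On the way, in this order (a step that is already met when the one before it is completed fails the run):
1. the dial is lifted fully up (its pointer, 3 mm above the deck at home, within 1.5 mm of its top height of 11 mm) (z of dial_pointer in the frame of dial_axis above 0.0095 m), for 0.2 s.
2. the raised dial is turned to mark 6 (pointer within 3 mm of it, a third of a click) (z of dial_pointer in the frame of dial_axis above 0.007 m and horizontal distance between dial_pointer and mark_6 below 0.003 m), for 0.3 s.
3. the dial is pressed home (within 1.5 mm) at mark 6 (z of dial_pointer in the frame of dial_axis below 0.0045 m and horizontal distance between dial_pointer and mark_6 below 0.003 m), for 0.2 s.
At the end, for the whole second after the job is handed in: Dial down within 1.5 mm of fully home, its pointer within 3 mm of mark 6, released; mixer still and within 15 mm of its start; both tubes on the rollers within 30 mm, rack and bottle within 15 mm, of where they were (all of step 3 and distance of each of mixer, dial_axis, rack, spray from where it was at the start of the episode below 0.015 m and linear speed of mixer below 0.01 m/s and distance of each of tube0_c, tube1_c from where it was at the start of the episode below 0.03 m); the robot touches nothing.
It fails at once if the mixer is pressed on the bench with more than 65 N (its own weight of 26 to 33 N and over 30 N besides) (contact force between mixer and table above 65 N).
It fails at once if the mixer is pulled off its feet (its deck raised by 2.5 mm under the dial, or tilted by 0.03 rad) (height (world z) of dial_axis above 0.0875 m or angle between mixer's own z axis and vertical above 0.03 rad).
It fails at once if the mixer is shifted by more than 15 mm (distance of any of mixer, dial_axis from where it was at the start of the episode above 0.015 m).
It fails at once if a tube on the rollers is moved by more than 30 mm, the rack or the bottle by more than 20 mm (distance of any of tube0_c, tube1_c from where it was at the start of the episode above 0.03 m or distance of any of rack, spray from where it was at the start of the episode above 0.02 m).
It also fails if it takes over 72 s, if anything falls off the work surface, if the arm or the gripper's body presses on something with over 40 N, if the wrist force passes 120 N, or if a joint passes its speed limit or range.

## Working session

There is one attempt and no reset: what is moved stays moved. The work goes in short steps, Python scripts to look and compute and a tool call to move; the robot and the scene stay as the last step left them, time stands still between calls to the robot, and variables do not carry over. Pictures are saved under pics/ and viewed, at most 10 in all, crops included, and the job is handed in when it is done.

Besides the shell and the picture viewer there is one more tool, called after "Emit:" as name(argument=value, ...) on one line, values as JSON. apply_moves: Moves the arm, as the interface text tells. Its arguments: {"type":"object","properties":{"steps":{"type":"array"},"gripper":{"type":"number"}},"required":["steps"]}

```bash
mkdir -p pics; cat > h.py <<'E'
from rig import r, optics, finder
import numpy as np, cv2
def ray(cam,px):
    m=optics.camera_model(cam); f=192/np.tan(np.radians(m["fovy"])/2)
    d=np.array([px[0]-m["cx"],px[1]-m["cy"]])
    if cam=="wrist":
        n=np.linalg.norm(d); t=n/f; v=np.r_[d/max(n,1e-9)*np.sin(t),np.cos(t)]
    else: v=np.r_[d/f,1]
    W=np.array(m["world_to_cam"]); R=W[:3,:3]; return -R.T@W[:3,3], R.T@v
def at_z(cam,px,z):
    o,d=ray(cam,px); return o+d*(z-o[2])/d[2]
def proj(cam,p):
    m=optics.camera_model(cam); f=192/np.tan(np.radians(m["fovy"])/2)
    W=np.array(m["world_to_cam"]); q=W[:3,:3]@np.array(p)+W[:3,3]
    if cam=="wrist":
        n=np.hypot(*q[:2]); t=np.arctan2(n,q[2]); return np.array([m["cx"],m["cy"]])+f*t*q[:2]/n
    return np.array([m["cx"],m["cy"]])+f*q[:2]/q[2]
E
python3 - <<'E'
from h import *
s=r.observe(); print(s,r.nose_length)
Z=dict(dial_axis=.085,mark_0=.085,mark_6=.085,mixer=0,rack=0,spray=0,tube0_c=.1,tube1_c=.1)
ims=[]
for c in("scene","side","wrist"):
    im=optics.grab_frame(c); cv2.imwrite(f"pics/{c}0.png",im)
    for t,z in Z.items():
        for q in finder.place_of(t,c)[:2]:
            print(c,t,round(q["confidence"],2),np.round(q["centre"],1),np.round(at_z(c,q["centre"],z),4))
E
```

```text
{'time_s': 0.0, 'joint_positions': array([-6.56838991e+01,  2.02645726e+01,  9.36311233e+01,  1.97421745e-03,
        6.61877994e+01, -1.35240615e-01]), 'joint_velocities': array([ 0.00614945, -0.06618637, -0.08484142,  0.06384709, -0.08152724,
       -0.01256868]), 'effort': array([-7.11791381e-04, -6.05263138e+01, -3.42067194e+01, -2.36354573e-06,
        9.59174184e-03, -1.43004661e-05]), 'tcp_pos': array([ 0.25853683, -0.56849912,  0.24752364]), 'tool_rot': array([-1.79916509e+02, -2.00207273e-03,  2.44505416e+01]), 'contact_force': array([ 0.34396525, -0.32241156, -0.18279862]), 'wrist_torque': array([0.00943823, 0.02094876, 0.03711882]), 'gripper_force': 0.0, 'grip_width': 0.08543773934718432} 0.017
scene dial_axis 0.83 [289.  213.7] [0.5292 0.0215 0.085 ]
scene mark_0 0.9 [300.  214.4] [0.5194 0.0471 0.085 ]
scene mark_0 0.84 [284.3 221.7] [0.555  0.0195 0.085 ]
scene mark_6 0.9 [300.  214.4] [0.5194 0.0471 0.085 ]
scene mark_6 0.84 [284.3 221.7] [0.555  0.0195 0.085 ]
scene mixer 0.67 [330.5 240. ] [ 0.5094  0.1393 -0.    ]
scene rack 0.71 [137.7 189.6] [ 0.5917 -0.4132  0.  
[... 239 characters left out ...]
is 0.62 [217.6 216.5] [0.5415 0.0335 0.085 ]
side dial_axis 0.46 [232.1 222.2] [0.5103 0.0496 0.085 ]
side mark_0 0.87 [210.6 212.5] [0.558  0.0211 0.085 ]
side mark_0 0.69 [229.2 219.4] [0.5174 0.0409 0.085 ]
side mark_6 0.87 [210.6 212.5] [0.558  0.0211 0.085 ]
side mark_6 0.69 [229.2 219.4] [0.5174 0.0409 0.085 ]
side mixer 0.91 [220.9 291.1] [0.5173 0.1482 0.    ]
side rack 0.9 [234.2 154.4] [ 0.5865 -0.4018  0.    ]
side spray 0.85 [301.  169.4] [ 0.3975 -0.3326  0.    ]
side tube0_c 0.59 [236.8 284.3] [0.4694 0.238  0.1   ]
side tube0_c 0.38 [216.4 287.4] [0.4995 0.2485 0.1   ]
side tube1_c 0.61 [185.5 283.2] [0.5493 0.2445 0.1   ]
side tube1_c 0.16 [240.1 287.4] [0.4632 0.2444 0.1   ]
```

```bash
python3 - <<'E'
from h import *
a=cv2.imread("pics/scene0.png");b=cv2.imread("pics/side0.png")
A=cv2.resize(a[170:290,230:430],(800,480)[::1],interpolation=cv2.INTER_CUBIC)
A=cv2.resize(a[185:260,240:340],(400,300),interpolation=cv2.INTER_CUBIC);B=cv2.resize(b[185:260,170:270],(400,300),interpolation=cv2.INTER_CUBIC)
top=np.hstack([cv2.resize(a,(400,300)),cv2.resize(b,(400,300))])
cv2.imwrite("pics/v1.png",np.vstack([top,np.hstack([A,B])]))
E
```

```text
(no output)
```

View pics/v1.png

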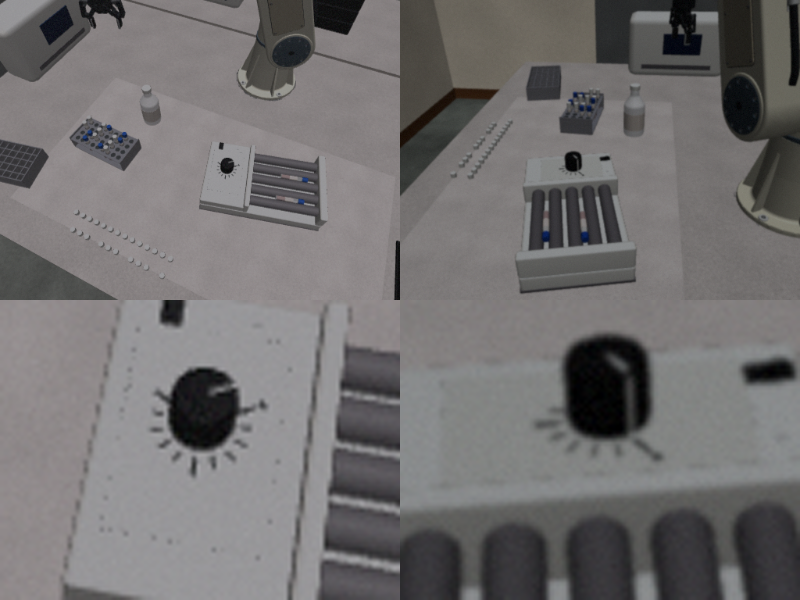

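The scene picture shows the dial at about (289, 211), and mark 0 with its dot at about (306, 211). The white line points near mark 0. Next I move over the dial with clearance above the bottle.

Emit:
apply_moves(steps=[{"dp": [3.32,-2.86,-0.4],"spin": 0},{"dp": [3.32,-2.86,-0.4],"spin": 0},{"dp": [3.32,-2.86,-0.4],"spin": 0},{"dp": [3.32,-2.86,0],"spin": 0},{"dp": [3.32,-2.86,0],"spin": 0}], gripper=0.5)

```text
time_s: 1.85
tcp_pos: [0.3511, -0.3686, 0.2606]
tool_rot: [180.0, -0.0, 24.4]
contact_force: [0.7, -0.3, -0.2]
grip_width: 0.0639
gripper_force: 0.0
```

Emit:
apply_moves(steps=[{"dp": [3.32,-2.86,0],"spin": 0},{"dp": [3.32,-2.86,0],"spin": 0},{"dp": [3.32,-2.86,0],"spin": 0},{"dp": [3.32,-2.86,0],"spin": 0},{"dp": [3.32,-2.86,0],"spin": 0}])

```text
time_s: 2.35
tcp_pos: [0.4431, -0.1695, 0.2606]
tool_rot: [180.0, -0.0, 24.4]
contact_force: [0.9, -0.2, -0.2]
grip_width: 0.064
gripper_force: 0.0
```

Emit:
apply_moves(steps=[{"dp": [3.32,-2.86,0],"spin": 0},{"dp": [3.32,-2.86,0],"spin": 0},{"dp": [3.32,-2.86,0],"spin": 0},{"dp": [3.32,-2.86,0],"spin": 0},{"dp": [3.32,-2.86,0],"spin": 0}])

```text
time_s: 2.85
tcp_pos: [0.535, 0.0296, 0.2605]
tool_rot: [180.0, -0.0, 24.5]
contact_force: [1.4, -0.9, 0.5]
grip_width: 0.0638
gripper_force: 0.0
```

Emit:
apply_moves(steps=[{"dp": [0,0,0],"spin": -0.14},{"dp": [0,0,0],"spin": -0.14},{"dp": [0,0,0],"spin": -0.14},{"dp": [0,0,0],"spin": -0.14},{"dp": [0,0,0],"spin": -0.14}])

```text
time_s: 3.35
tcp_pos: [0.5345, 0.0279, 0.2603]
tool_rot: [180.0, -0.0, 64.9]
contact_force: [0.1, 0.6, 0.3]
grip_width: 0.0641
gripper_force: 0.0
```

Emit:
apply_moves(steps=[{"dp": [0,0,0],"spin": -0.14},{"dp": [0,0,0],"spin": -0.14},{"dp": [0,0,0],"spin": -0.14},{"dp": [0,0,0],"spin": -0.14},{"dp": [0,0,0],"spin": -0.14}])

```text
time_s: 3.85
tcp_pos: [0.5345, 0.0278, 0.2604]
tool_rot: [180.0, 0.0, 105.0]
contact_force: [0.3, 0.0, -0.5]
grip_width: 0.0636
gripper_force: 0.0
```

Emit:
apply_moves(steps=[{"dp": [0,0,0],"spin": -0.14},{"dp": [0,0,0],"spin": -0.14},{"dp": [0,0,0],"spin": -0.14},{"dp": [0,0,0],"spin": -0.14},{"dp": [0,0,0],"spin": -0.14}])

```text
time_s: 4.35
tcp_pos: [0.5345, 0.0277, 0.2604]
tool_rot: [180.0, 0.0, 145.1]
contact_force: [-0.2, -0.0, -0.5]
grip_width: 0.0638
gripper_force: 0.0
```

Emit:
apply_moves(steps=[{"dp": [0,0,0],"spin": -0.14},{"dp": [0,0,0],"spin": -0.14},{"dp": [0,0,0],"spin": -0.07}])

```text
time_s: 4.65
tcp_pos: [0.5345, 0.0277, 0.2604]
tool_rot: [180.0, 0.0, 165.1]
contact_force: [0.4, 0.1, -0.3]
grip_width: 0.0643
gripper_force: 0.0
```

```bash
python3 - <<'E'
from h import *
s=r.observe(); print(s["time_s"],s["joint_positions"].round(1),s["tcp_pos"],s["tool_rot"],s["grip_width"])
Z=dict(dial_axis=.085,mark_0=.085,mark_6=.085)
for c in("wrist","scene","side"):
    im=optics.grab_frame(c); cv2.imwrite(f"pics/{c}1.png",im)
    for t,z in Z.items():
        for q in finder.place_of(t,c)[:2]:
            print(c,t,round(q["confidence"],2),np.round(q["centre"],1),np.round(at_z(c,q["centre"],z),4))
im=cv2.imread("pics/wrist1.png")
cv2.imwrite("pics/v2.png",cv2.resize(im,(800,600),interpolation=cv2.INTER_CUBIC))
E
```

```text
4.65 [  2.8  11.5 103.8   0.   64.6 -72.3] [0.53447117 0.02773504 0.26035021] [1.79997610e+02 7.13026903e-03 1.65131644e+02] 0.06431966719659624
wrist dial_axis 0.67 [254.8 172.6] [0.5337 0.0239 0.085 ]
wrist mark_0 0.97 [264.8 153.8] [0.5171 0.0392 0.085 ]
wrist mark_0 0.77 [256.7 191. ] [0.5538 0.0205 0.085 ]
wrist mark_6 0.97 [264.8 153.8] [0.5171 0.0392 0.085 ]
wrist mark_6 0.77 [256.7 191. ] [0.5538 0.0205 0.085 ]
scene dial_axis 0.74 [289.6 213.5] [0.528  0.0227 0.085 ]
scene dial_axis 0.37 [375.5 227.6] [0.476  0.2277 0.085 ]
scene mark_0 0.89 [301.8 211.9] [0.5108 0.0486 0.085 ]
scene mark_0 0.64 [282.5 217.2] [0.5452 0.0106 0.085 ]
scene mark_6 0.89 [301.8 211.9] [0.5108 0.0486 0.085 ]
scene mark_6 0.64 [282.5 217.2] [0.5452 0.0106 0.085 ]
side dial_axis 0.71 [219.  292.2] [0.4974 0.2426 0.085 ]
side dial_axis 0.67 [223.  211.9] [0.5342 0.0164 0.085 ]
side mark_0 0.92 [228.7 220. ] [0.518 0.043 0.085]
side mark_6 0.92 [228.7 220. ] [0.518 0.043 0.085]
```

View pics/v2.png

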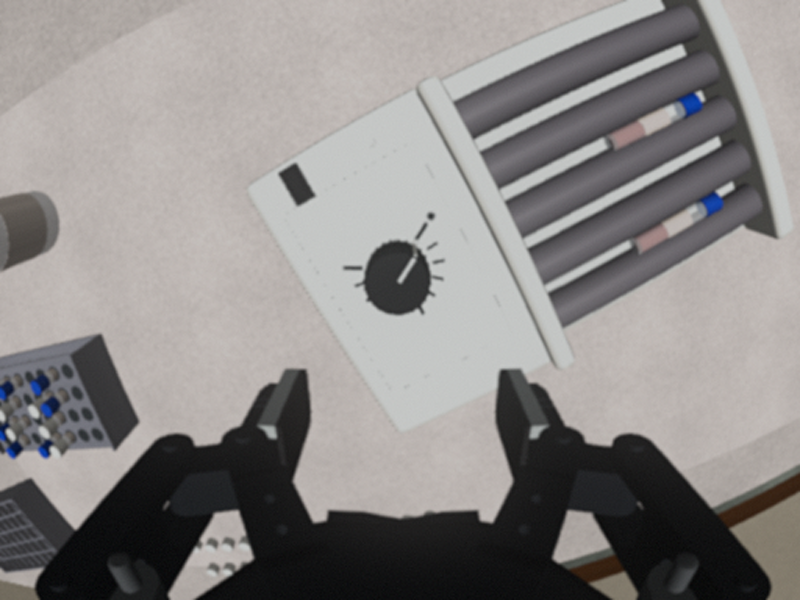

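The wrist picture shows the dial at (398, 277) of 800 x 600. Its white line points straight at the dotted mark 0 at (431, 216), so it starts at 0 and needs six clicks. Next I refine the axis by fitting the knob's outline.

```bash
cat >> h.py <<'E'
from scipy.optimize import minimize
def fit(cam,im,x0,ztop=.124,box=28):
    g=im.max(2); 
    c=proj(cam,[*x0,.105]).astype(int); m=np.zeros((384,512),np.uint8)
    B=(slice(c[1]-box,c[1]+box),slice(c[0]-box,c[0]+box)); m[B]=(g[B]<90)
    m=cv2.morphologyEx(m,cv2.MORPH_CLOSE,np.ones((5,5))); m=cv2.morphologyEx(m,cv2.MORPH_OPEN,np.ones((7,7)))
    a=np.linspace(0,2*np.pi,40); S=8
    def cost(p):
        P=[proj(cam,[p[0]+.02*np.cos(t),p[1]+.02*np.sin(t),z]) for z in(ztop-.037,ztop) for t in a]
        h=cv2.convexHull(((np.array(P)-[c[0]-40,c[1]-40]+.5)*S).astype(np.float32)).astype(np.int32)
        k=np.zeros((80*S,80*S),np.uint8); cv2.fillConvexPoly(k,h,1); k=cv2.resize(k.astype(np.float32),(80,80),interpolation=cv2.INTER_AREA)
        return np.abs(k-m[c[1]-40:c[1]+40,c[0]-40:c[0]+40]).sum()
    q=minimize(cost,x0,method="Nelder-Mead",options=dict(initial_simplex=np.array(x0)+[[0,0],[.006,0],[0,.006]],xatol=1e-4))
    return q.x,q.fun,m.sum()
E
python3 - <<'E'
from h import *
for c in("wrist","scene","side"):
    print(c,fit(c,cv2.imread(f"pics/{c}1.png"),[.533,.026]))
ax=fit("wrist",cv2.imread("pics/wrist1.png"),[.533,.026])[0]
k=512/800
for n,p in dict(dot=(431,216),m0out=(427,223),m10out=(343,268),m10in=(361,268),line0=(401,282),line1=(416,253),edge1=(437,262),edge5=(422,313)).items():
    z=.124 if "line" in n else .085
    w=at_z("wrist",(np.array(p)+.5)*k-.5,z); d=w[:2]-ax; print(n,w.round(4),round(np.hypot(*d)*1e3,1),round(np.degrees(np.arctan2(d[1],d[0])),1))
E
```

```text
Traceback (most recent call last):
  File "h.py", line 30, in fit
    q=minimize(cost,x0,method="Nelder-Mead",options=dict(initial_simplex=np.array(x0)+[[0,0],[.006,0],[0,.006]],xatol=1e-4))
  File "h.py", line 26, in cost
    P=[proj(cam,[p[0]+.02*np.cos(t),p[1]+.02*np.sin(t),z]) for z in(ztop-.037,ztop) for t in a]
       ~~~~^^^^^^^^^^^^^^^^^^^^^^^^^^^^^^^^^^^^^^^^^^^^^^^
  File "h.py", line 13, in proj
    m=optics.camera_model(cam); f=192/np.tan(np.radians(m["fovy"])/2)
ValueError: time passes only in moves, steps and waits
```

```bash
python3 - <<'E'
s=open("h.py").read()
s=s.replace("m=optics.camera_model(cam)","m=cm(cam)").replace("def ray","_c={}\ndef cm(c):\n    if c not in _c: _c[c]=optics.camera_model(c)\n    return _c[c]\ndef ray",1)
open("h.py","w").write(s)
E
python3 - <<'E'
from h import *
for c in("wrist","scene","side"):
    print(c,fit(c,cv2.imread(f"pics/{c}1.png"),[.533,.026]))
ax=fit("wrist",cv2.imread("pics/wrist1.png"),[.533,.026])[0]
k=512/800
for n,p in dict(dot=(431,216),m0out=(427,223),m10out=(343,268),m10in=(361,268),line0=(401,282),line1=(416,253),edge1=(437,262),edge5=(422,313)).items():
    z=.124 if "line" in n else .085
    w=at_z("wrist",(np.array(p)+.5)*k-.5,z); d=w[:2]-ax; print(n,w.round(4),round(np.hypot(*d)*1e3,1),round(np.degrees(np.arctan2(d[1],d[0])),1))
E
```

```text
wrist (array([0.53217514, 0.0237075 ]), np.float64(166.90625), np.uint64(1542))
scene (array([0.53557853, 0.02478192]), np.float64(28.96875), np.uint64(296))
side (array([0.53371044, 0.02881309]), np.float64(37.359375), np.uint64(524))
dot [0.504  0.0541 0.085 ] 41.5 132.8
m0out [0.5078 0.0504 0.085 ] 36.1 132.3
m10out [ 0.5225 -0.0117  0.085 ] 36.7 -105.3
m10in [5.257e-01 1.000e-04 8.500e-02] 24.5 -105.3
line0 [0.5312 0.0266 0.124 ] 3.0 108.4
line1 [0.5166 0.0395 0.124 ] 22.2 134.5
edge1 [0.5351 0.0503 0.085 ] 26.7 83.7
edge5 [0.5676 0.0315 0.085 ] 36.2 12.5
```

Emit:
apply_moves(steps=[{"dp": [0.07,-0.32,2],"spin": 0},{"dp": [0,0,3],"spin": 0},{"dp": [0,0,3],"spin": 0},{"dp": [0,0,0],"spin": 0},{"dp": [0,0,0],"spin": 0}])

```text
time_s: 5.75
tcp_pos: [0.5329, 0.0249, 0.1805]
tool_rot: [-180.0, -0.1, 164.8]
contact_force: [-0.6, -0.3, 1.0]
grip_width: 0.0637
gripper_force: 0.0
```

```bash
python3 - <<'E'
from h import *
s=r.observe(); print(s["tcp_pos"],s["tool_rot"][2],s["grip_width"])
im=optics.grab_frame("wrist"); cv2.imwrite("pics/wrist2.png",im)
for t in("dial_axis","mark_0"):
    for q in finder.place_of(t,"wrist")[:2]: print(t,q["confidence"],at_z("wrist",q["centre"],.085).round(4))
print(fit("wrist",im,[.533,.025],box=45), proj("wrist",[.533,.025,.124]), proj("wrist",s["tcp_pos"]))
cv2.imwrite("pics/v3.png",cv2.resize(im,(800,600),interpolation=cv2.INTER_CUBIC))
E
```

```text
[0.53290044 0.02485174 0.1805423 ] 164.82104301105653 0.06373596689107351
dial_axis 0.72 [0.534  0.0229 0.085 ]
mark_0 0.62 [0.518  0.0399 0.085 ]
(array([0.53275329, 0.02402186]), np.float64(253.859375), np.uint64(3009)) [258.6494256  215.80477365] [258.71504095 260.45489237]
```

View pics/v3.png

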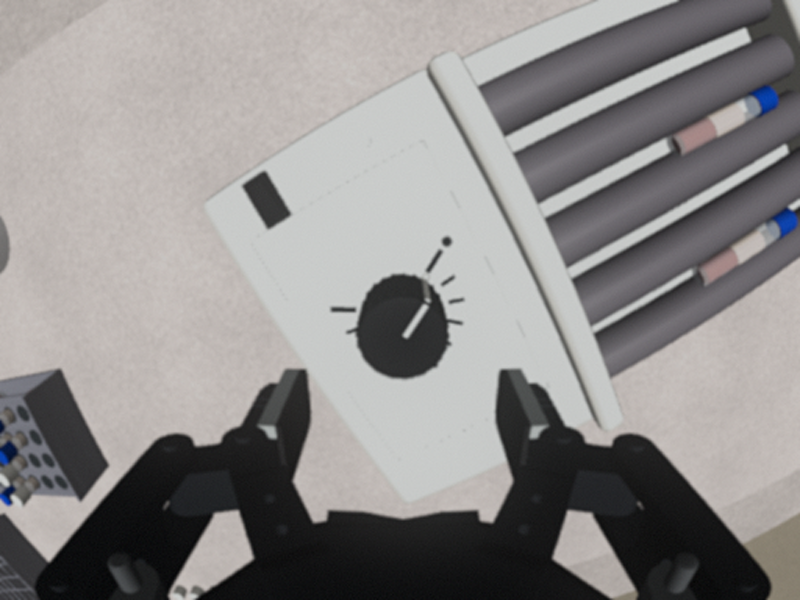

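The knob is centred between the fingers: (402, 326) against a finger midline of about 403. Next I descend.

Emit:
apply_moves(steps=[{"dp": [0,-0.04,2.5],"spin": 0},{"dp": [0,0,2.2],"spin": 0},{"dp": [0,0,1.5],"spin": 0},{"dp": [0,0,0.4],"spin": 0},{"dp": [0,0,0],"spin": 0}])

```text
time_s: 6.4
tcp_pos: [0.5332, 0.0245, 0.1148]
tool_rot: [180.0, 0.0, 164.8]
contact_force: [-0.8, 0.4, 1.1]
grip_width: 0.0641
gripper_force: 0.0
```

Emit:
apply_moves(steps=[{"dp": [0,0,0],"spin": 0},{"dp": [0,0,0],"spin": 0},{"dp": [0,0,0],"spin": 0}], gripper=0.0)

```text
time_s: 6.7
tcp_pos: [0.5334, 0.0245, 0.1151]
tool_rot: [180.0, 0.1, 164.8]
contact_force: [0.0, -0.7, -0.2]
grip_width: 0.0427
gripper_force: 0.0
```

Emit:
apply_moves(steps=[{"dp": [0,0,0],"spin": 0},{"dp": [0,0,0],"spin": 0},{"dp": [0,0,0],"spin": 0}], gripper=-0.04)

```text
time_s: 7.0
tcp_pos: [0.5329, 0.0245, 0.1144]
tool_rot: [180.0, 0.0, 164.8]
contact_force: [0.0, -0.0, -0.6]
grip_width: 0.0407
gripper_force: 0.0
```

Emit:
apply_moves(steps=[{"dp": [0,0,0],"spin": 0},{"dp": [0,0,0],"spin": 0},{"dp": [0,0,0],"spin": 0}], gripper=-0.2)

```text
time_s: 7.3
tcp_pos: [0.533, 0.0245, 0.1146]
tool_rot: [180.0, 0.0, 164.8]
contact_force: [-1.3, 1.1, 5.7]
grip_width: 0.0382
gripper_force: 59.6
```

Emit:
apply_moves(steps=[{"dp": [0,0,-0.1],"spin": 0},{"dp": [0,0,-0.1],"spin": 0},{"dp": [0,0,-0.1],"spin": 0}])

```text
time_s: 7.6
tcp_pos: [0.5328, 0.0245, 0.1169]
tool_rot: [180.0, -0.0, 164.8]
contact_force: [2.6, 1.6, -7.7]
grip_width: 0.0381
gripper_force: 60.9
```

Emit:
apply_moves(steps=[{"dp": [0,0,-0.1],"spin": 0},{"dp": [0,0,-0.1],"spin": 0}])

```text
time_s: 7.8
tcp_pos: [0.5328, 0.0245, 0.1192]
tool_rot: [180.0, -0.0, 164.8]
contact_force: [2.6, 3.6, -7.2]
grip_width: 0.0387
gripper_force: 60.9
```

Emit:
apply_moves(steps=[{"dp": [0,0,-0.05],"spin": 0},{"dp": [0,0,0],"spin": 0}])

```text
time_s: 8.0
tcp_pos: [0.5328, 0.0245, 0.1198]
tool_rot: [180.0, -0.0, 164.8]
contact_force: [2.4, 2.4, -7.0]
grip_width: 0.0386
gripper_force: 60.9
```

Emit:
apply_moves(steps=[{"dp": [0,0,-0.05],"spin": 0},{"dp": [0,0,0],"spin": 0}])

```text
time_s: 8.2
tcp_pos: [0.5328, 0.0245, 0.1203]
tool_rot: [180.0, -0.0, 164.8]
contact_force: [2.3, 2.2, -5.7]
grip_width: 0.0384
gripper_force: 60.9
```

Emit:
apply_moves(steps=[{"dp": [0,0,-0.05],"spin": 0},{"dp": [0,0,0],"spin": 0}])

```text
time_s: 8.4
tcp_pos: [0.5328, 0.0245, 0.1208]
tool_rot: [180.0, 0.0, 164.8]
contact_force: [2.1, 2.5, -6.4]
grip_width: 0.0385
gripper_force: 60.9
```

Emit:
apply_moves(steps=[{"dp": [0,0,-0.05],"spin": 0},{"dp": [0,0,0],"spin": 0}])

```text
time_s: 8.6
tcp_pos: [0.5329, 0.0245, 0.1214]
tool_rot: [180.0, -0.0, 164.8]
contact_force: [3.1, 2.3, -5.9]
grip_width: 0.0382
gripper_force: 60.9
```

Emit:
apply_moves(steps=[{"dp": [0,0,-0.04],"spin": 0},{"dp": [0,0,0],"spin": 0}])

```text
time_s: 8.8
tcp_pos: [0.5328, 0.0245, 0.1217]
tool_rot: [180.0, -0.0, 164.8]
contact_force: [0.9, 2.7, -6.9]
grip_width: 0.0384
gripper_force: 60.9
```

Emit:
apply_moves(steps=[{"dp": [0,0,-0.04],"spin": 0},{"dp": [0,0,0],"spin": 0}])

```text
time_s: 9.0
tcp_pos: [0.5328, 0.0245, 0.1221]
tool_rot: [180.0, -0.0, 164.8]
contact_force: [2.2, 3.6, -6.4]
grip_width: 0.0381
gripper_force: 60.9
```

Emit:
apply_moves(steps=[{"dp": [0,0,-0.04],"spin": 0},{"dp": [0,0,0],"spin": 0}])

```text
time_s: 9.2
tcp_pos: [0.5328, 0.0245, 0.1225]
tool_rot: [180.0, -0.0, 164.8]
contact_force: [3.4, 3.7, -5.9]
grip_width: 0.0383
gripper_force: 61.0
```

```bash
python3 - <<'E'
from h import *
a=[]
for c,u,v in(("side",220,212),("scene",288,212)):
    im=optics.grab_frame(c); cv2.imwrite(f"pics/{c}3.png",im)
    for q in(cv2.imread(f"pics/{c}1.png"),im): a.append(cv2.resize(q[v-35:v+40,u-50:u+50],(400,300),interpolation=cv2.INTER_CUBIC))
cv2.imwrite("pics/v4.png",np.vstack([np.hstack(a[:2]),np.hstack(a[2:])]))
E
```

```text
(no output)
```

View pics/v4.png

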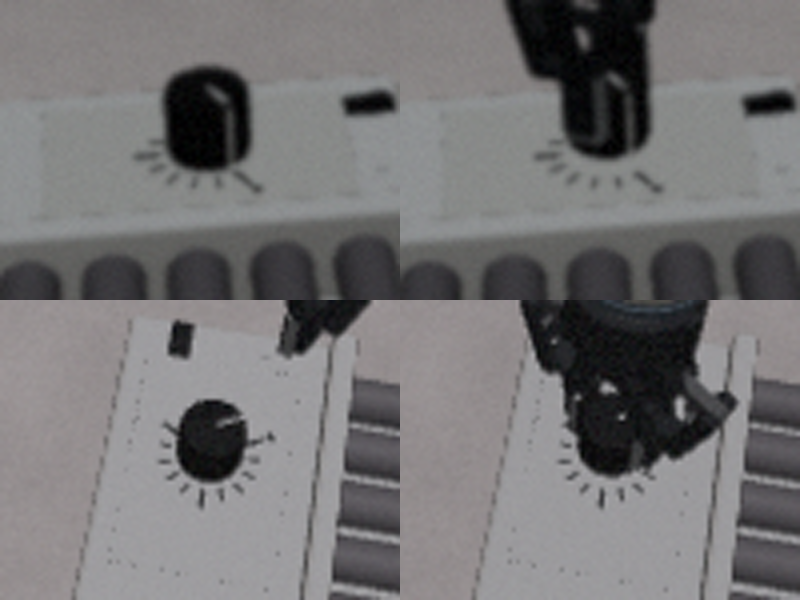

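The knob has risen by about 7 mm (its foot in the side crop went from row 170 to 157) and the mixer hasn't moved. I keep lifting gently until I feel the stop.

Emit:
apply_moves(steps=[{"dp": [0,0,-0.03],"spin": 0},{"dp": [0,0,0],"spin": 0}])

```text
time_s: 9.5
tcp_pos: [0.5328, 0.0245, 0.1228]
tool_rot: [180.0, -0.0, 164.8]
contact_force: [2.9, 3.1, -7.6]
grip_width: 0.0386
gripper_force: 61.1
```

Emit:
apply_moves(steps=[{"dp": [0,0,-0.03],"spin": 0},{"dp": [0,0,0],"spin": 0}])

```text
time_s: 9.7
tcp_pos: [0.5328, 0.0245, 0.1228]
tool_rot: [-180.0, -0.0, 164.8]
contact_force: [3.4, 3.3, -10.5]
grip_width: 0.038
gripper_force: 61.6
```

Emit:
apply_moves(steps=[{"dp": [0,0,0.03],"spin": 0},{"dp": [0,0,0],"spin": 0}])

```text
time_s: 9.9
tcp_pos: [0.5328, 0.0244, 0.1228]
tool_rot: [180.0, -0.0, 164.8]
contact_force: [1.6, 5.1, -7.1]
grip_width: 0.0384
gripper_force: 61.7
```

Emit:
apply_moves(steps=[{"dp": [0,0,0],"spin": 0.084},{"dp": [0,0,0],"spin": 0.084},{"dp": [0,0,0],"spin": 0.084},{"dp": [0,0,0],"spin": 0.084},{"dp": [0,0,0],"spin": 0.083}])

```text
time_s: 10.4
tcp_pos: [0.5329, 0.0246, 0.1228]
tool_rot: [180.0, -0.0, 140.6]
contact_force: [2.4, 4.0, -7.7]
grip_width: 0.0383
gripper_force: 61.7
```

Emit:
apply_moves(steps=[{"dp": [0,0,0],"spin": 0.084},{"dp": [0,0,0],"spin": 0.084},{"dp": [0,0,0],"spin": 0.084},{"dp": [0,0,0],"spin": 0.084},{"dp": [0,0,0],"spin": 0.083}])

```text
time_s: 10.9
tcp_pos: [0.5331, 0.0247, 0.1228]
tool_rot: [180.0, -0.0, 116.6]
contact_force: [2.6, 5.0, -8.5]
grip_width: 0.0381
gripper_force: 61.6
```

Emit:
apply_moves(steps=[{"dp": [0,0,0],"spin": 0.084},{"dp": [0,0,0],"spin": 0.084},{"dp": [0,0,0],"spin": 0.084},{"dp": [0,0,0],"spin": 0.084},{"dp": [0,0,0],"spin": 0.083}])

```text
time_s: 11.4
tcp_pos: [0.5332, 0.0247, 0.1228]
tool_rot: [180.0, -0.0, 92.6]
contact_force: [3.3, 4.2, -9.0]
grip_width: 0.0386
gripper_force: 61.5
```

```bash
python3 - <<'E'
from h import *
s=r.observe(); print(s["tcp_pos"],s["tool_rot"],s["contact_force"],s["wrist_torque"])
a=[]
for c,u,v in(("side",220,212),("scene",288,212),("wrist",256,220)):
    im=optics.grab_frame(c); cv2.imwrite(f"pics/{c}4.png",im)
    a.append(cv2.resize(im[v-35:v+40,u-50:u+50] if c!="wrist" else im[130:355,100:400],(400,300),interpolation=cv2.INTER_CUBIC))
cv2.imwrite("pics/v5.png",np.vstack([np.hstack(a[:2]),np.hstack([a[2],a[2]*0])]))
E
```

```text
[0.53317928 0.02467172 0.12283404] [ 1.79959520e+02 -1.90754273e-02  9.26066588e+01] [ 3.29837871  4.1636194  -9.00107203] [ 0.86142302 -0.6053417   0.12491292]
```

View pics/v5.png

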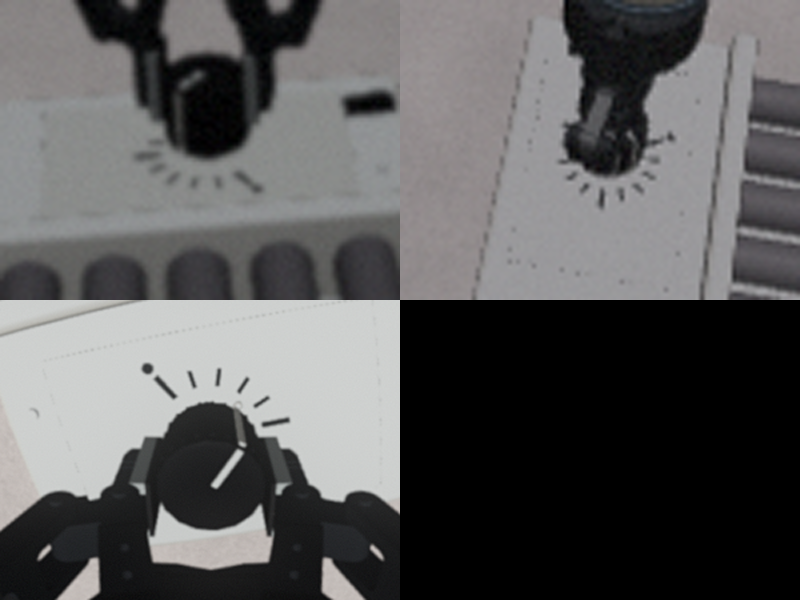

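In the wrist crop the pointer's tip is at (238, 405), under the fourth mark at (245, 385). That is mark 3, so the dial follows the gripper without slipping. Three more clicks to go.

Emit:
apply_moves(steps=[{"dp": [0,0,0.02],"spin": 0.084},{"dp": [0,0,0],"spin": 0.084},{"dp": [0,0,0],"spin": 0.084},{"dp": [0,0,0],"spin": 0.084},{"dp": [0,0,0],"spin": 0.083}])

```text
time_s: 12.05
tcp_pos: [0.5333, 0.0247, 0.1228]
tool_rot: [180.0, -0.0, 68.6]
contact_force: [3.7, 4.7, -7.7]
grip_width: 0.0385
gripper_force: 61.7
```

Emit:
apply_moves(steps=[{"dp": [0,0,0],"spin": 0.084},{"dp": [0,0,0],"spin": 0.084},{"dp": [0,0,0],"spin": 0.084},{"dp": [0,0,0],"spin": 0.084},{"dp": [0,0,0],"spin": 0.083}])

```text
time_s: 12.55
tcp_pos: [0.5334, 0.0246, 0.1228]
tool_rot: [180.0, -0.1, 44.6]
contact_force: [3.3, 4.5, -8.4]
grip_width: 0.0378
gripper_force: 61.7
```

Emit:
apply_moves(steps=[{"dp": [0,0,0],"spin": 0.084},{"dp": [0,0,0],"spin": 0.084},{"dp": [0,0,0],"spin": 0.084},{"dp": [0,0,0],"spin": 0.084},{"dp": [0,0,0],"spin": 0.083}])

```text
time_s: 13.05
tcp_pos: [0.5335, 0.0245, 0.1228]
tool_rot: [180.0, -0.1, 20.6]
contact_force: [4.7, 4.0, -7.9]
grip_width: 0.0382
gripper_force: 61.7
```

Emit:
apply_moves(steps=[{"dp": [0,0,0],"spin": 0},{"dp": [0,0,0],"spin": 0},{"dp": [0,0,0],"spin": 0},{"dp": [0,0,0],"spin": 0}])

```text
time_s: 13.45
tcp_pos: [0.5335, 0.0245, 0.1228]
tool_rot: [180.0, -0.1, 20.8]
contact_force: [5.1, 4.5, -8.6]
grip_width: 0.038
gripper_force: 61.8
```

```bash
python3 - <<'E'
from h import *
s=r.observe(); print(s["tcp_pos"],s["tool_rot"],s["contact_force"],s["wrist_torque"])
im=optics.grab_frame("wrist"); cv2.imwrite(f"pics/wrist5.png",im)
cv2.imwrite("pics/v6.png",cv2.resize(im[130:355,100:400],(800,600),interpolation=cv2.INTER_CUBIC))
E
```

```text
[0.53351724 0.02452695 0.12283091] [ 1.79979578e+02 -7.86097645e-02  2.07868819e+01] [ 5.13142351  4.47130617 -8.5538113 ] [ 0.64891272 -0.72040074  0.01719685]
```

View pics/v6.png

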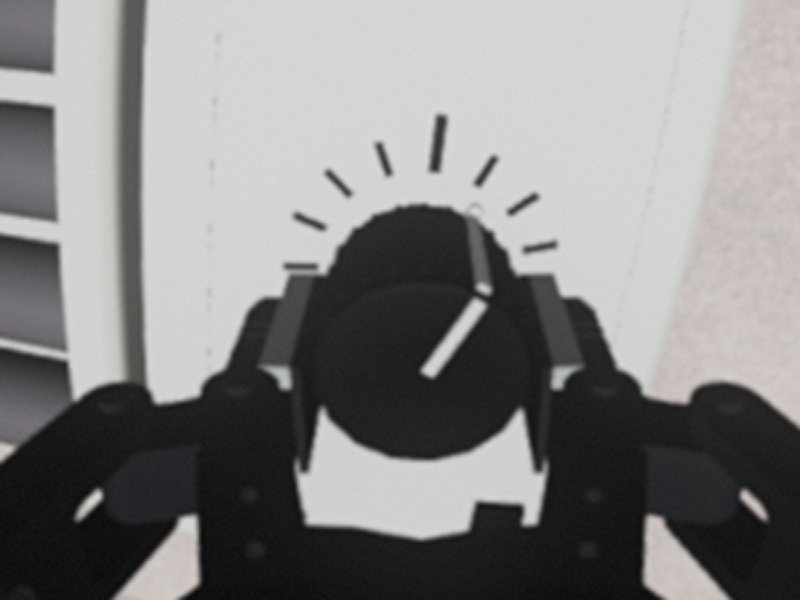

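The long mark 5 is at (438, 143) and mark 6 at (485, 170). The pointer's tip at (475, 208) stands under mark 6, and the torque is about zero, so it is in the detent. Next I press home gently.

Emit:
apply_moves(steps=[{"dp": [0,0,0.1],"spin": 0},{"dp": [0,0,0.1],"spin": 0},{"dp": [0,0,0.1],"spin": 0},{"dp": [0,0,0.1],"spin": 0}])

```text
time_s: 13.9
tcp_pos: [0.5336, 0.0245, 0.1191]
tool_rot: [180.0, -0.1, 20.8]
contact_force: [2.1, 4.0, 2.7]
grip_width: 0.0383
gripper_force: 62.7
```

Emit:
apply_moves(steps=[{"dp": [0,0,0.1],"spin": 0},{"dp": [0,0,0.1],"spin": 0},{"dp": [0,0,0.05],"spin": 0},{"dp": [0,0,0],"spin": 0}])

```text
time_s: 14.3
tcp_pos: [0.5336, 0.0245, 0.1163]
tool_rot: [180.0, -0.1, 20.8]
contact_force: [3.1, 3.7, 3.0]
grip_width: 0.0381
gripper_force: 62.7
```

Emit:
apply_moves(steps=[{"dp": [0,0,0.05],"spin": 0},{"dp": [0,0,0],"spin": 0}])

```text
time_s: 14.5
tcp_pos: [0.5335, 0.0245, 0.1158]
tool_rot: [180.0, -0.1, 20.8]
contact_force: [3.2, 3.2, 2.0]
grip_width: 0.0385
gripper_force: 62.7
```

Emit:
apply_moves(steps=[{"dp": [0,0,0.05],"spin": 0},{"dp": [0,0,0],"spin": 0}])

```text
time_s: 14.7
tcp_pos: [0.5336, 0.0245, 0.1153]
tool_rot: [180.0, -0.1, 20.8]
contact_force: [4.2, 4.2, 3.3]
grip_width: 0.0382
gripper_force: 62.7
```

Emit:
apply_moves(steps=[{"dp": [0,0,0.04],"spin": 0},{"dp": [0,0,0],"spin": 0}])

```text
time_s: 14.9
tcp_pos: [0.5335, 0.0245, 0.1149]
tool_rot: [180.0, -0.1, 20.8]
contact_force: [3.6, 4.2, 2.1]
grip_width: 0.0383
gripper_force: 62.7
```

Emit:
apply_moves(steps=[{"dp": [0,0,0.03],"spin": 0},{"dp": [0,0,0],"spin": 0}])

```text
time_s: 15.1
tcp_pos: [0.5336, 0.0245, 0.1147]
tool_rot: [180.0, -0.1, 20.8]
contact_force: [3.4, 4.4, 2.8]
grip_width: 0.0379
gripper_force: 62.8
```

Emit:
apply_moves(steps=[{"dp": [0,0,0.03],"spin": 0},{"dp": [0,0,0],"spin": 0}])

```text
time_s: 15.3
tcp_pos: [0.5336, 0.0245, 0.1146]
tool_rot: [180.0, -0.1, 20.8]
contact_force: [2.1, 4.4, 5.7]
grip_width: 0.0381
gripper_force: 63.1
```

Emit:
apply_moves(steps=[{"dp": [0,0,0.03],"spin": 0},{"dp": [0,0,0],"spin": 0},{"dp": [0,0,0],"spin": 0}])

```text
time_s: 15.6
tcp_pos: [0.5337, 0.0245, 0.1146]
tool_rot: [180.0, -0.1, 20.8]
contact_force: [2.3, 4.4, 9.1]
grip_width: 0.0383
gripper_force: 63.4
```

Emit:
apply_moves(steps=[{"dp": [0,0,0],"spin": 0},{"dp": [0,0,0],"spin": 0},{"dp": [0,0,0],"spin": 0},{"dp": [0,0,0],"spin": 0},{"dp": [0,0,0],"spin": 0}], gripper=0.4)

```text
time_s: 16.1
tcp_pos: [0.5326, 0.0243, 0.1136]
tool_rot: [-180.0, 0.0, 20.8]
contact_force: [-0.1, -0.1, 0.1]
grip_width: 0.0595
gripper_force: 0.0
```

Emit:
apply_moves(steps=[{"dp": [0,0,-0.5],"spin": 0},{"dp": [0,0,-1.5],"spin": 0},{"dp": [0,0,-3],"spin": 0},{"dp": [0,0,-3],"spin": 0},{"dp": [0,0,0],"spin": 0}])

```text
time_s: 16.6
tcp_pos: [0.5353, 0.0245, 0.1979]
tool_rot: [179.9, -0.4, 20.8]
contact_force: [0.3, 0.3, -0.8]
grip_width: 0.0601
gripper_force: 0.0
```

```bash
python3 - <<'E'
from h import *
s=r.observe(); print(s["time_s"],s["tcp_pos"],s["contact_force"],s["grip_width"])
a=[]
for c,u,v in(("side",220,212),("wrist",0,0)):
    im=optics.grab_frame(c); cv2.imwrite(f"pics/{c}6.png",im)
    a+=[cv2.resize(q[v-35:v+40,u-50:u+50],(400,300),interpolation=cv2.INTER_CUBIC) for q in(cv2.imread("pics/side1.png"),im)] if c=="side" else [cv2.resize(im,(400,300)),cv2.resize(im[140:290,170:370],(400,300),interpolation=cv2.INTER_CUBIC)]
cv2.imwrite("pics/v7.png",np.vstack([np.hstack(a[:2]),np.hstack(a[2:])]))
E
```

```text
16.6 [0.53525897 0.02450604 0.19791071] [ 0.26325824  0.31151899 -0.84996826] 0.060119501485754304
```

View pics/v7.png

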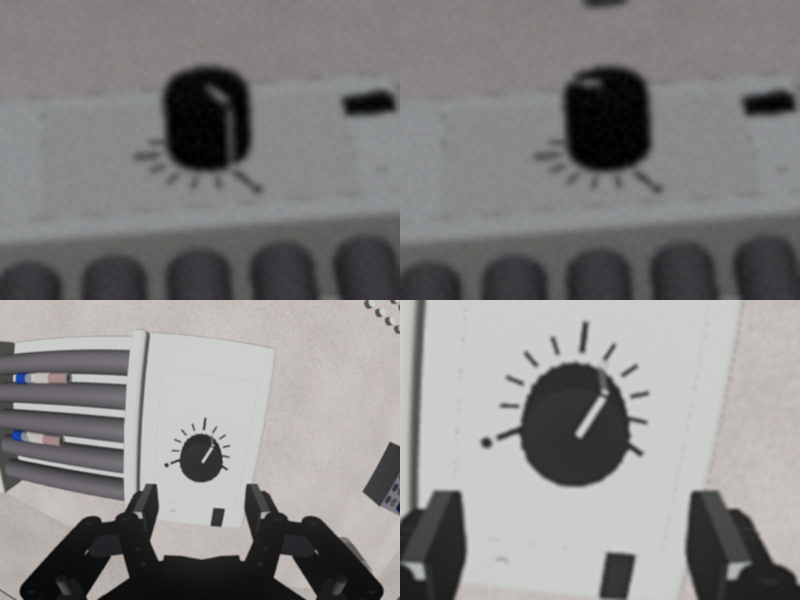

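The dial is down again (its foot is at row 170, as at the start). The line points at mark 6, just after the long mark 5 at (585, 335). The tubes lie between the rollers as before. I hand in.

```bash
python3 -c "
from rig import r
print(r.close_job())"
```

```text
the job is handed in; nothing more can be done
None
```

The dial was lifted to its stop, turned six clicks to mark 6, pressed home and released; the last pictures show it down at 6 with the mixer and tubes in place, and the job is handed in (no verdict was returned).

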